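# Hold the angle gauge at its set slope on a knotty stud

### The arm

A 6-joint arm with a two-finger parallel gripper is mounted at the origin on the work surface. World frame = base frame: x ahead of the robot, y to its left, z up, the work surface at z = 0. Lengths are in m, angles in rad, forces in N, time in s.
With the tool pointing down it reaches from about 0.35 to 0.875 m from the base axis. Payload 15.5 kg.
Tool frame: the origin (TCP) lies at the very end of the fingers, on their centre line; the grasp point (between the pads) lies 19 mm behind it; z points along the fingers, y is the direction in which the jaws open and shut (so a half turn about z gives the same grasp; the last joint's range is limited). The gripper opens to 85 mm and grips with 20 to 120 N. Pads are 22 mm wide; open, the fingers measure 114 mm over their backs; the gripper's body (76 mm by 85 mm) begins 54 mm behind the grasp point. The pads swing forward as they close: fully open they stand 13 mm farther back than shut.
Start: joints at [1.218, 0.494, 1.345, -0, 1.302, -0.096], TCP at [0.159, 0.605, 0.231] pointing down, gripper open.
Joint ranges: [-2.91, 2.91], [-0.82, 2.16], [0.22, 2.67], [-1.22, 4.37], [0.12, 2.79], [-3.08, 3.08]. Speed limits (rad/s): [1.89, 1.89, 2.57, 3.01, 3.01, 3.01].

### API

Orientations are given as a unit quaternion [x, y, z, w].
In Python, from workcell import env, vision gives the robot as it stands.
- The arm moves only by the tool move_arm, never from a script. Its arguments are lists of equal length, an entry for each row: "jaw": the gripper command: -1 is shut, 1 is fully open, values between are in proportion; "offset": the shift along the tool's x, y, z each as a share of 120 mm, from -1 to 1, a list of three; "rot": the turn, a rotation vector about the tool's x, y, z each as a share of 120 degrees, from -1 to 1, a list of three. In form: {"jaw": [jaw, ...], "offset": [[dx, dy, dz], ...], "rot": [[wx, wy, wz], ...]}. A call has 1 to 5 rows; each row shifts and turns the commanded pose from where the row before left it, along the tool's axes as they then stand; what a row does not reach is not made up. A row lasts 1/8 s, in which the tool goes at most 62.5 mm and 10.7 degrees, less where a joint would pass 70% of its speed; a pose out of reach is approached as far as the arm can. A call with a number of a shift or a turn outside -1 to 1 is refused whole. A call with a gripper value outside its range is refused whole. The fingers move at their own pace and stop on an object; "grip_force" is the grip in N (left out, the last holds). Time passes only in rows, so rows that do not move let the fingers close. It gives the time, the measured TCP pose, the force and the opening at its end, in the units of the state.
- env.get_state(): the state, without advancing time (a new reading comes with each control period).
- vision.camera(name): name is "side" or "top"; returns a dict with "image" (480x640x3 uint8, red, green, blue), "fov_y" (degrees; the focal length in pixels is half the picture's height over the tangent of half this angle, whatever the lens; pixels are square), "cx", "cy" (the principal point, pixels), "k1" (the pictures are not rectified: a ray, as slopes to the right and down, at radius r is drawn at 1 + k1 r^2 times it, then the intrinsics apply), "extrinsics" (4x4, takes a point from camera to world coordinates). Camera axes: x right, y up, looking along -z (the intrinsics and any distortion apply to the point x, -y, -z); pixel columns grow to the right and rows downward; lengths in m; the calibration is good to about 2 mm. A picture is of the moment at which its call begins. There is no depth.
- env.hand_in(): hands the job in, once; it reports no verdict.
The state is a dict: "time_s": time; "joints": joint angles; "dq": joint speeds; "tau": joint torques, N m; "eef_pos": TCP position; "orientation": TCP orientation; "wrist_force": force on the tool from outside, world axes, zero at the start; "torque": the same for the moment, N m; "width": finger opening in m.
Only numpy, scipy, OpenCV 4.12 (cv2) and the standard library are available. Lean on these libraries where they do the work, as an engineer would, in place of code of your own. Each camera call takes 0.05 s, during which the arm holds its last target.

### The job

I am packing this bearer for the tote rack, but the stud block clamped in its cradles has a proud knot on its upper edge, so nothing sits true on it. Take the angle gauge off the joist offcut and set it gently on the knot, base lengthwise along the stud and the knot under the middle of the base, then rock it until its swinging pointer settles on the set marker. Finish while still holding it there, steady and lightly pressed on the knot, so I can measure the gap; do not let go, and leave the offcut and the other things where they are.

Things in the scene. Friction and masses are not known exactly. Their poses are not given: they have to be found in the camera images.
- gauge: pendulum angle gauge, 0.4 kg, standing on its shoe on the joist offcut. Origin: centre of the shoe's underside; z up, y along the shoe, x the dial's normal (same dial, pointer and marker on both faces). Shoe 110 (y) x 26 (x) x 12 mm; round dial case 100 mm across, 22 thick, centred 62 mm up; on top a block grip 46 (y) x 22 mm (x), 112 to 146 mm above the underside, to be pinched across its 22 mm
- gauge_grip (a point): middle of the grip, on the gauge's axis 132 mm above the underside of the shoe (14 mm below its top)
- gauge_pointer (a joint): reading of the swinging pointer (rad): a damped pendulum hanging plumb from the dial's centre, 62 mm above the shoe's underside. 0 when it points square at the shoe; axis is the gauge's +x: rolling the gauge by a about its own +x makes it read -a. Positive takes the tip towards the gauge's +y. Settles within about a second
- gauge_marker (a joint): where the set marker stands (rad), same zero, axis and sign as the pointer: a small tab at the edge of the dial on a stiff ring, already set to the wanted slope (up to 11.5 degrees to either side of zero); nobody has to turn it
- pointer_tip (a point): tip of the pointer on the +x face, 34 mm from the dial's centre; z axis along the pointer
- marker_tip (a point): inner end of the marker tab on the +x face, 36.5 mm from the dial's centre; the tab is 3 mm wide (about 4 degrees); z axis along the tab
- stud: softwood stud block 300 mm (y) x 38 mm (x) on edge, fixed to the bench in two plywood cradles near its ends (cradles 50 mm high, clamp screws on the +x side reach 72 mm from the centre line). Origin: centre of its underside on the bench; y along its length, z up. Its upper edge is 63 mm high at the middle and falls away by 2.5 degrees towards +y and 1 degree towards -y
- knot: the proud knot in the middle of the stud's upper edge, fixed to it: a rounded hump across the full 38 mm width, 50 mm in radius about an axis along x, rising 16 mm above the edge (about 80 mm long at its foot). Same origin and axes as the stud
- knot_top (a point): top of the knot, 79 mm above the bench, in the middle of the stud
- joist: joist offcut, loose, lying flat on the bench: 140 mm (x) x 220 mm (y) x 45 mm high, 0.8 kg. Origin: centre of its underside. The gauge stands on its -y half, a packing shim lies near its +y end
- shim_a: tapered packing shim 120 x 36 x 10 mm lying on the joist offcut; leave alone. Origin: centre of its underside
- shim_b: a second such shim lying on the bench; leave alone
- try_square: carpenter's square lying on the bench, stock 110 x 22 x 12 mm along its x, steel blade 150 mm towards its +y; leave alone. Origin: under the middle of the stock
- tape_roll: roll of tape lying flat, 104 mm in diameter, 24 mm high; leave alone
- hammer: hammer lying on the bench; leave alone
- pencil: flat carpenter's pencil, 160 mm long, 8 mm high; leave alone
- pump_bottle: pump bottle, 56 mm in diameter, 157 mm high, upright; leave alone
Mind the look-alikes: they are no part of the job. There is more than one size of the gauge; the one meant has the size given above.

How it is judged:
On the way, in this order (a step that is already met when the one before it is completed fails the run):
1. the gauge is lifted clear of the joist offcut (height (world z) of gauge above 0.065 m and contact force between gauge and joist below 0.05 N and contact force between gauge and the fingers above 1 N), for 0.1 s.
2. the gauge's shoe bears on the knot (contact force between gauge and knot above 0.5 N and height (world z) of gauge above 0.07 m and y of knot_top in the frame of gauge between -0.03 and 0.03 m), for 0.1 s.
At the end, for the whole second after the job is handed in: the gripper still holds the gauge; its shoe bears on the knot with 0.5 to 30 N, the knot within 22 mm of the middle of the shoe lengthwise and 15 mm across, the shoe along the stud within about 10 degrees; the pointer is at rest within 2 degrees of the set marker (angle between the z axis of pointer_tip and the z axis of marker_tip, either way round below 0.035 rad and velocity of joint gauge_pointer between -0.2 and 0.2 rad/s and contact force between gauge and knot between 0.5 and 30 N and contact force between gauge and the fingers above 1 N and y of knot_top in the frame of gauge between -0.022 and 0.022 m and x of knot_top in the frame of gauge between -0.015 and 0.015 m and angle between the x axis of gauge and the x axis of stud, either way round below 0.17 rad and height (world z) of gauge above 0.07 m and linear speed of gauge below 0.03 m/s); the arm keeps its last pose, push and grip.
It fails at once if the gauge is slammed on the stud (contact force between gauge and stud above 60 N).
It fails at once if the joist offcut is shoved away (distance of joist from where it was at the start of the episode above 0.03 m).
It fails at once if a bystander is disturbed (distance of any of shim_a, shim_b, try_square, tape_roll, hammer, pencil, pump_bottle from where it was at the start of the episode above 0.03 m).
It also fails if it takes over 58 s, if anything falls off the work surface, if the arm or the gripper's body presses on something with over 40 N, if the wrist force passes 120 N, or if a joint passes its speed limit or range.

## Working session

There is one attempt and no reset: what is moved stays moved. The work goes in short steps, Python scripts to look and compute and a tool call to move; the robot and the scene stay as the last step left them, time stands still between calls to the robot, and variables do not carry over. Pictures are saved under pics/ and viewed, and the job is handed in when it is done.

Besides the shell and the picture viewer there is one more tool, called after "Emit:" as name(argument=value, ...) on one line, values as JSON. move_arm: Moves the arm, as the interface text tells. Its arguments: {"type":"object","properties":{"jaw":{"type":"array"},"offset":{"type":"array"},"rot":{"type":"array"},"grip_force":{"type":"number"}},"required":["jaw","offset","rot"]}

```bash
ls; mkdir -p pics; cat > h.py <<'E'
import numpy as np, cv2
from workcell import env, vision
def cam(n): return vision.camera(n)
def save(c,name): cv2.imwrite('pics/'+name,cv2.cvtColor(c['image'],cv2.COLOR_RGB2BGR))
def K(c):
    f=240/np.tan(np.radians(c['fov_y'])/2); return np.array([[f,0,c['cx']],[0,f,c['cy']],[0,0,1.]]),np.array([c['k1'],0,0,0,0.])
def ray(c,u,v):
    k,d=K(c); p=cv2.undistortPoints(np.array([[[u,v]]],float),k,d)[0,0]
    E=np.array(c['extrinsics']); r=E[:3,:3]@np.array([p[0],-p[1],-1.]); return E[:3,3],r/np.linalg.norm(r)
def onz(c,u,v,z):
    o,r=ray(c,u,v); return o+r*(z-o[2])/r[2]
def proj(c,P):
    E=np.array(c['extrinsics']); q=(np.atleast_2d(P)-E[:3,3])@E[:3,:3]; q=q*[1,-1,-1]
    k,d=K(c); return cv2.projectPoints(q,np.zeros(3),np.zeros(3),k,d)[0][:,0]
def tri(c1,p1,c2,p2):
    o1,r1=ray(c1,*p1);o2,r2=ray(c2,*p2)
    A=np.stack([r1,-r2],1);s=np.linalg.lstsq(A,o2-o1,rcond=None)[0]
    a=o1+s[0]*r1;b=o2+s[1]*r2;return (a+b)/2,np.linalg.norm(a-b)
E
python3 - <<'E'
from h import *
for n in('side','top'):
    c=cam(n);save(c,n+'0.png');print(n,{k:v for k,v in c.items() if k!='image'})
print(env.get_state())
E
```

```text
pics
side {'fov_y': 51.29725514314793, 'cx': 316.26090815045006, 'cy': 242.87842903481982, 'k1': -0.08245394680887563, 'extrinsics': array([[ 0.96849179,  0.18683886, -0.16466598,  0.32417493],
       [-0.24904066,  0.72245978, -0.64500435, -0.82309805],
       [-0.00154733,  0.66568994,  0.74622685,  1.11669983],
       [ 0.        ,  0.        ,  0.        ,  1.        ]])}
top {'fov_y': 49.98707126040772, 'cx': 325.46587000471646, 'cy': 239.43535426205244, 'k1': -0.023319573291693287, 'extrinsics': array([[-0.01399845,  0.99840504, -0.05469386,  0.47170139],
       [-0.99976542, -0.01307148,  0.01726951,  0.02772367],
       [ 0.01652704,  0.05492278,  0.99835382,  1.29005189],
       [ 0.        ,  0.        ,  0.        ,  1.        ]])}
{'time_s': 0.1, 'joints': array([ 1.21848010e+00,  4.94124503e-01,  1.34604646e+00,  5.23083067e-06,
        1.30250239e+00, -9.55224511e-02]), 'dq': array([-0.00046772, -0.00056177, -0.00033492, -0.00080837, -0.00172203,
        0.00020345]), 'tau': array([-3.95584602e-04, -8.83593607e+01, -3.84563363e+01, -1.01466881e-04,
        5.24272327e-03, -7.32685703e-05]), 'eef_pos': array([0.15863847, 0.60420879, 0.23076543]), 'orientation': array([ 1.28045060e-01,  9.91768204e-01, -5.26300516e-04, -1.22444860e-04]), 'wrist_force': array([ 0.61743275, -0.38166567,  0.95321743]), 'torque': array([-0.00139369,  0.00432561,  0.06364787]), 'width': 0.0856476660476722}
```

View pics/side0.png

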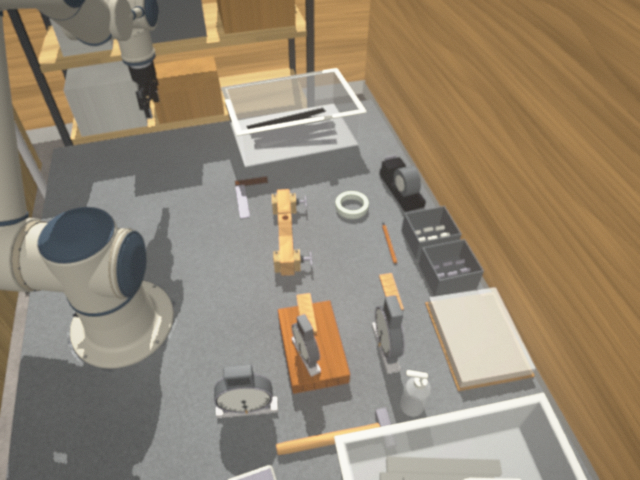

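View pics/top0.png

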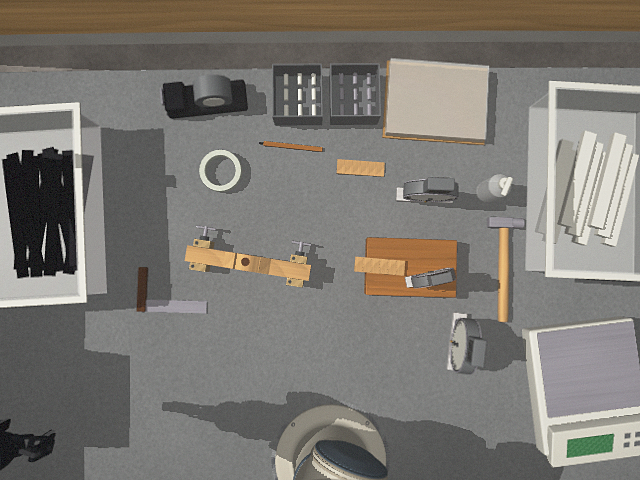

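There are three gauges in view: on the orange joist (side 306,345; top 430,279), a bench one near the bottle (side 388,325; top 432,188), and a bench one near the robot (side 245,390; top 466,342). By the description the one standing on the joist is meant. I'll check it with a crop and the known sizes.

```bash
python3 - <<'E'
import cv2,numpy as np
s=cv2.imread('pics/side0.png');t=cv2.imread('pics/top0.png')
a=cv2.resize(s[285:395,270:355],None,fx=4.6,fy=4.6,interpolation=3)
b=cv2.resize(t[225:305,350:470],None,fx=3.3,fy=3.3,interpolation=3)
o=np.zeros((600,800,3),np.uint8);o[:a.shape[0],:a.shape[1]]=a;o[:b.shape[0],400:400+b.shape[1]]=b
c=cv2.resize(t[220:300,170:320],None,fx=2.6,fy=2.6,interpolation=3);o[300:300+c.shape[0],400:400+c.shape[1]]=c
cv2.imwrite('pics/crop1.png',o)
E
```

```text
(no output)
```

View pics/crop1.png

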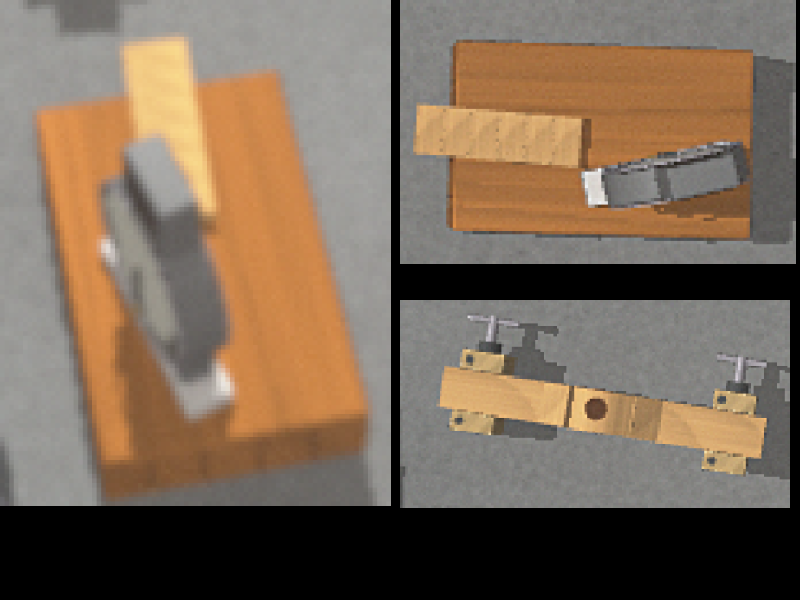

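The crop confirms the joist gauge: grip at top px about (442,277), white shoe end at (410,282). The stud's knot shows as a dark spot at about (245,262), with clamp screws towards world +x. Next I'll measure the corners.

```bash
python3 - <<'E'
import cv2,numpy as np
t=cv2.imread('pics/top0.png');s=cv2.imread('pics/side0.png')
b=cv2.resize(t[258:298,398:463],None,fx=12,fy=12,interpolation=3);cv2.imwrite('pics/c2.png',b)
b=cv2.resize(t[225:295,175:320],None,fx=5.5,fy=5.5,interpolation=3);cv2.imwrite('pics/c3.png',b)
b=cv2.resize(s[305:380,280:335],None,fx=8,fy=8,interpolation=3);cv2.imwrite('pics/c4.png',b)
E
```

```text
(no output)
```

View pics/c2.png

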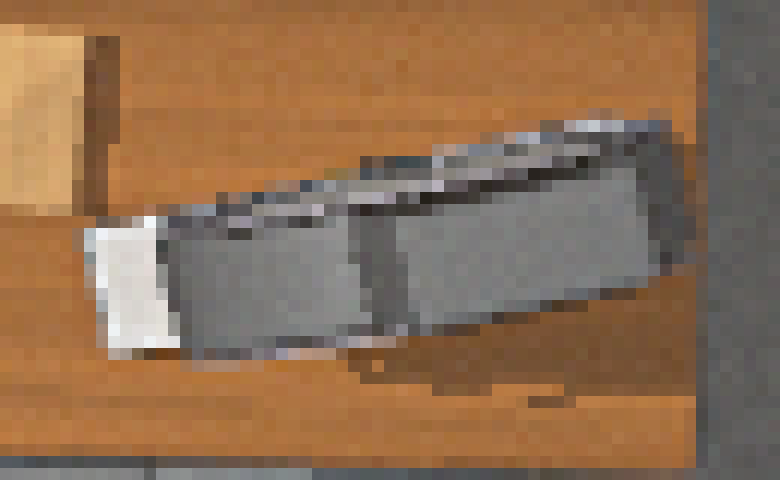

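View pics/c3.png

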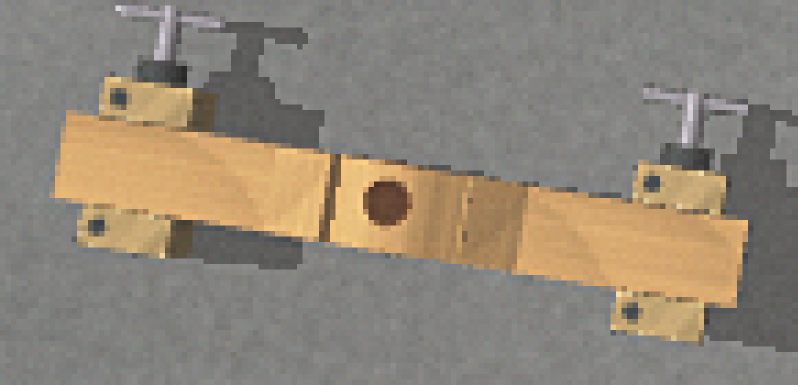

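View pics/c4.png

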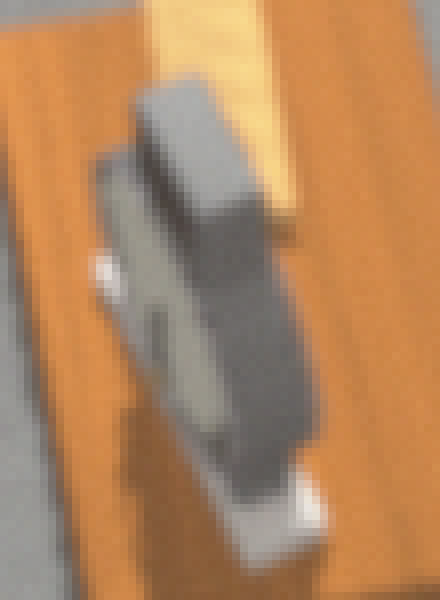

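```bash
cat > m.py <<'E'
from h import *
c=cam('top');s=cam('side')
def c2(x,y): return 398+x/12-.5+.04,258+y/12-.5+.04
def c3(x,y): return 175+x/5.5-.4,225+y/5.5-.4
def c4(x,y): return 280+x/8-.45,305+y/8-.45
g=np.array([onz(c,*c2(*p),.191) for p in [(397,215),(637,165),(658,272),(410,325)]])
print('grip top',g.round(4),'sides',np.linalg.norm(np.diff(g,axis=0),axis=1),'ctr',g.mean(0))
g=np.array([onz(s,*c4(*p),.191) for p in [(135,95),(205,75),(265,192),(195,217)]])
print('grip side',g.round(4),'sides',np.linalg.norm(np.diff(g,axis=0),axis=1),'ctr',g.mean(0))
w=np.array([onz(c,*c2(*p),.057) for p in [(88,228),(108,357)]]);print('shoe +y end',w, w.mean(0))
w=np.array([onz(s,*c4(*p),.057) for p in [(325,525),(248,560)]]);print('shoe -y end',w, w.mean(0))
st=np.array([onz(c,*c3(*p),z) for p,z in [((68,113),.0565),((52,196),.0565),((748,220),.0604),((737,306),.0604)]])
print('stud',st.round(4)); a=st[:2].mean(0);b=st[2:].mean(0);print('len',np.linalg.norm(a-b),'mid',(a+b)/2,'dir yaw of y',np.degrees(np.arctan2(*(a-b)[[1,0]])))
print('spot',onz(c,*c3(387,203),.079))
k=np.array([onz(c,*c3(*p),.063) for p in [(337,154),(327,240),(527,184),(515,272)]]);print('knot foot',k, k.mean(0))
E
python3 m.py
```

```text
grip top [[ 0.4518 -0.2152  0.191 ]
 [ 0.46   -0.2585  0.191 ]
 [ 0.4409 -0.2618  0.191 ]
 [ 0.4322 -0.2171  0.191 ]] sides [0.0440938  0.01938654 0.04557456] ctr [ 0.44624206 -0.23815088  0.191     ]
grip side [[ 0.4323 -0.2218  0.191 ]
 [ 0.4525 -0.2203  0.191 ]
 [ 0.4593 -0.2609  0.191 ]
 [ 0.4392 -0.2638  0.191 ]] sides [0.02022989 0.04120894 0.02032229] ctr [ 0.44579786 -0.24169792  0.191     ]
shoe +y end [[ 0.44768614 -0.18272685  0.057     ]
 [ 0.42194323 -0.18617043  0.057     ]] [ 0.43481469 -0.18444864  0.057     ]
shoe -y end [[ 0.46803658 -0.29359875  0.057     ]
 [ 0.44366331 -0.29883259  0.057     ]] [ 0.45584994 -0.29621567  0.057     ]
stud [[0.5299 0.3379 0.0565]
 [0.494  0.3448 0.0565]
 [0.4794 0.0428 0.0604]
 [0.4423 0.048  0.0604]]
len 0.30037978714636543 mid [0.48640704 0.19335377 0.05845   ] dir yaw of y 80.20778687040642
spot [0.48866159 0.19637144 0.079     ]
knot foot [[0.51035381 0.22007645 0.063     ]
 [0.4732688  0.22456653 0.063     ]
 [0.49627962 0.13808934 0.063     ]
 [0.45836346 0.14358413 0.063     ]] [0.48456642 0.18157911 0.063     ]
```

```bash
cat >> h.py <<'E'
from scipy.spatial.transform import Rotation as R
def pose_down(yaw_y, roll=0.):
    # tool z down, tool y at world yaw (deg)
    a=np.radians(yaw_y); y=np.array([np.cos(a),np.sin(a),0]); z=np.array([0,0,-1.]); x=np.cross(y,z)
    return R.from_matrix(np.stack([x,y,z],1))
def plan(p0,q0,wps,step=.045,astep=8.):
    p=np.array(p0,float);r=R.from_quat(q0) if not isinstance(q0,R) else q0
    out=[]
    for (pt,rt) in wps:
        pt=np.array(pt,float)
        rv=np.degrees((r.inv()*rt).as_rotvec()); n=int(max(1,np.ceil(np.linalg.norm(pt-p)/step),np.ceil(np.linalg.norm(rv)/astep)))
        for i in range(n):
            d=r.inv().apply((pt-p)/(n-i))/.12; w=(r.inv()*rt).as_rotvec()/(n-i)/np.radians(120)
            d=d.round(3);w=w.round(4)
            p=p+r.apply(d*.12); r=r*R.from_rotvec(w*np.radians(120)); out.append((d,w))
    for i in range(0,len(out),5):
        print('offset',[list(map(float,o[0]+0.)) for o in out[i:i+5]],'rot',[list(map(float,o[1]+0.)) for o in out[i:i+5]])
    print(len(out),'rows, end',p.round(4),r.as_quat().round(4))
def st():
    s=env.get_state(); print('t',round(s['time_s'],2),'p',s['eef_pos'].round(4),'w',round(s['width'],4),'F',s['wrist_force'].round(2),'T',s['torque'].round(2),'j',s['joints'].round(3)); return s
E
python3 - <<'E'
from h import *
s=st()
t=pose_down(10.7)
plan(s['eef_pos'],s['orientation'],[((.45,.28,.30),pose_down(43)),((.446,-.240,.30),t)],step=.055)
E
```

```text
t 0.2 p [0.1587 0.6043 0.2309] w 0.0857 F [ 0.25 -0.19 -0.08] T [ 0.02 -0.06 -0.01] j [ 1.219  0.494  1.346 -0.     1.302 -0.095]
offset [[-0.337, -0.222, -0.064], [-0.35, -0.2, -0.064], [-0.362, -0.178, -0.064], [-0.373, -0.155, -0.064], [-0.382, -0.132, -0.064]] rot [[0.0, 0.0, 0.0299], [0.0, 0.0, 0.0299], [0.0, 0.0, 0.0299], [-0.0001, 0.0, 0.0299], [0.0, 0.0, 0.0299]]
offset [[-0.389, -0.107, -0.064], [-0.395, -0.083, -0.064], [-0.4, -0.058, -0.063], [-0.403, -0.033, -0.064], [-0.315, -0.298, 0.0]] rot [[-0.0001, 0.0, 0.0299], [0.0, 0.0, 0.0299], [-0.0001, 0.0, 0.0299], [0.0, 0.0001, 0.0299], [0.0, 0.0, 0.0269]]
offset [[-0.331, -0.28, 0.0], [-0.346, -0.261, 0.0], [-0.36, -0.241, 0.0], [-0.373, -0.22, 0.0], [-0.385, -0.199, 0.0]] rot [[0.0, 0.0, 0.0269], [0.0, 0.0, 0.0269], [0.0, 0.0, 0.0269], [0.0, 0.0, 0.0269], [0.0, 0.0, 0.0269]]
offset [[-0.396, -0.176, 0.0], [-0.405, -0.154, 0.0], [-0.413, -0.131, 0.0], [-0.419, -0.107, 0.0]] rot [[0.0, 0.0, 0.0269], [0.0, 0.0, 0.0269], [0.0, 0.0, 0.027], [0.0, 0.0, 0.0269]]
19 rows, end [ 0.446  -0.24    0.3001] [ 0.6381  0.77   -0.     -0.    ]
```

Emit:
move_arm(jaw=[1,1,1,1,1], offset=[[-0.34,-0.22,-0.064],[-0.35,-0.2,-0.064],[-0.36,-0.18,-0.064],[-0.37,-0.155,-0.064],[-0.38,-0.13,-0.064]], rot=[[0,0,0.03],[0,0,0.03],[0,0,0.03],[0,0,0.03],[0,0,0.03]])

```text
time_s: 0.82
eef_pos: [0.321, 0.4235, 0.2699]
orientation: [0.283, 0.959, -0.0, 0.0]
wrist_force: [0.3, 0.5, 0.2]
width: 0.0853
```

Emit:
move_arm(jaw=[1,1,1,1,1], offset=[[-0.39,-0.11,-0.064],[-0.395,-0.08,-0.064],[-0.4,-0.06,-0.064],[-0.4,-0.03,-0.064],[-0.315,-0.3,0]], rot=[[0,0,0.03],[0,0,0.03],[0,0,0.03],[0,0,0.03],[0,0,0.027]])

```text
time_s: 1.45
eef_pos: [0.4509, 0.2273, 0.3006]
orientation: [0.426, 0.905, 0.001, 0.001]
wrist_force: [-1.1, -0.3, -0.4]
width: 0.0852
```

Emit:
move_arm(jaw=[1,1,1,1,1], offset=[[-0.33,-0.28,0],[-0.345,-0.26,0],[-0.36,-0.24,0],[-0.37,-0.22,0],[-0.385,-0.2,0]], rot=[[0,0,0.027],[0,0,0.027],[0,0,0.027],[0,0,0.027],[0,0,0.027]])

```text
time_s: 2.08
eef_pos: [0.4454, -0.0327, 0.3005]
orientation: [0.549, 0.836, 0.0, 0.0]
wrist_force: [1.2, 0.8, 0.2]
width: 0.0852
```

Emit:
move_arm(jaw=[1,1,1,1,1], offset=[[-0.395,-0.175,0],[-0.4,-0.155,0],[-0.41,-0.13,0],[-0.42,-0.11,0],[0,0,0]], rot=[[0,0,0.027],[0,0,0.027],[0,0,0.027],[0,0,0.027],[0,0,0]])

```text
time_s: 2.7
eef_pos: [0.4428, -0.2411, 0.3001]
orientation: [0.641, 0.767, -0.0, 0.0]
wrist_force: [-0.2, 0.6, 0.1]
width: 0.0854
```

```bash
python3 - <<'E'
from h import *
s=st()
c=cam('side');save(c,'side1.png')
plan(s['eef_pos'],s['orientation'],[((.4455,-.240,.215),pose_down(10.7)),((.4455,-.240,.160),pose_down(10.7))],step=.04)
E
```

```text
t 2.7 p [ 0.4428 -0.2411  0.3001] w 0.0854 F [-0.16  0.64  0.05] T [-0.02  0.03 -0.04] j [-0.617  0.256  1.534 -0.     1.352 -0.795]
offset [[0.002, 0.008, 0.236], [0.002, 0.008, 0.237], [0.001, 0.008, 0.236], [0.0, 0.0, 0.229], [0.0, 0.0, 0.229]] rot [[0.0, 0.0001, -0.0013], [-0.0001, 0.0001, -0.0013], [0.0, 0.0, -0.0013], [0.0, 0.0, 0.0], [0.0, 0.0, 0.0]]
5 rows, end [ 0.4455 -0.24    0.1601] [ 0.6381  0.77   -0.      0.    ]
```

View pics/side1.png

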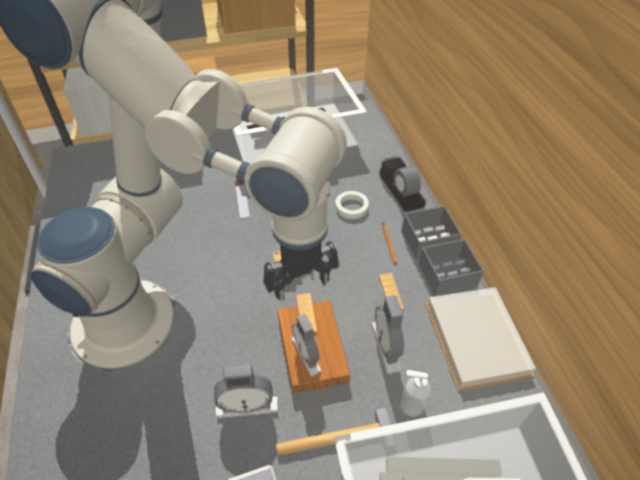

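The gripper (side px about 300,265) is above the gauge, with the jaws opening across the dial. Going down.

Emit:
move_arm(jaw=[1,1,1,1,1], offset=[[0.002,0.008,0.236],[0.002,0.008,0.236],[0,0.008,0.236],[0,0,0.229],[0,0,0.229]], rot=[[0,0,-0.001],[0,0,-0.001],[0,0,-0.001],[0,0,0],[0,0,0]])

```text
time_s: 3.38
eef_pos: [0.4458, -0.2358, 0.1598]
orientation: [0.636, 0.771, 0.0, -0.0]
wrist_force: [0.3, 0.8, 0.2]
width: 0.0854
```

```bash
python3 - <<'E'
from h import *
s=st()
for n in('side','top'):
    c=cam(n); u,v=proj(c,[.4455,-.24,.17])[0].astype(int);
    cv2.imwrite(f'pics/{n}2.png',cv2.resize(cv2.cvtColor(c['image'],4)[v-60:v+60,u-60:u+60],None,fx=5,fy=5,interpolation=3))
E
```

```text
t 3.38 p [ 0.4458 -0.2358  0.1598] w 0.0854 F [0.29 0.78 0.17] T [ 0.02 -0.    0.01] j [-0.605  0.417  1.726  0.     0.999 -0.796]
```

View pics/side2.png

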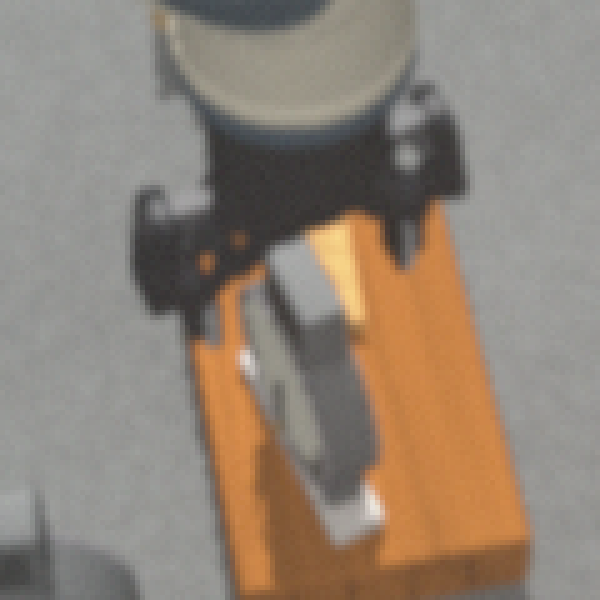

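View pics/top2.png

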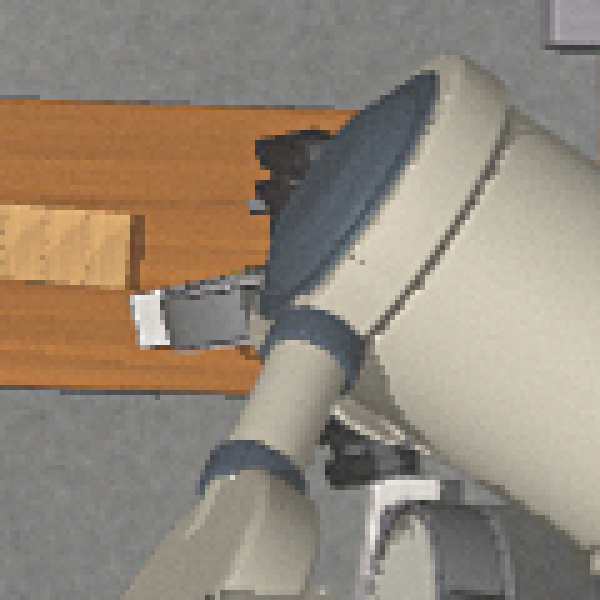

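The fingers straddle the grip. The TCP is about 4 mm too far towards +y, so I'll correct that and close.

Emit:
move_arm(jaw=[1,0,-1,-1,-1], offset=[[-0.035,0,0],[0,0,0],[0,0,0],[0,0,0],[0,0,0]], rot=[[0,0,-0.001],[0,0,0],[0,0,0],[0,0,0],[0,0,0]], grip_force=70)

```text
time_s: 4.1
eef_pos: [0.4466, -0.2412, 0.1609]
orientation: [0.636, 0.771, 0.0, 0.0]
wrist_force: [-0.7, -0.2, 7.1]
width: 0.0211
```

Emit:
move_arm(jaw=[-1,-1,-1,-1,-1], offset=[[0,0,0],[0,0,0],[0,0,0],[0,0,0],[0,0,0]], rot=[[0,0,0],[0,0,0],[0,0,0],[0,0,0],[0,0,0]])

```text
time_s: 4.72
eef_pos: [0.4466, -0.2412, 0.1609]
orientation: [0.636, 0.771, -0.0, 0.0]
wrist_force: [-0.8, 0.7, 8.2]
width: 0.0206
```

```bash
python3 - <<'E'
from h import *
s=st()
E
```

```text
t 4.72 p [ 0.4466 -0.2412  0.1609] w 0.0206 F [-0.83  0.73  8.15] T [0.13 0.28 0.04] j [-0.613  0.419  1.718 -0.     1.004 -0.804]
```

The fingers closed on the grip (about 21 mm). Next I lift it, turn the dial's +x face to the side camera and read the marker close up.

Emit:
move_arm(jaw=[-1,-1,-1,-1,-1], offset=[[0,0,-0.1],[0,0,-0.2],[0,0,-0.3],[0,0,-0.3],[0,0,-0.3]], rot=[[0,0,0],[0,0,0],[0,0,0],[0,0,0],[0,0,0]])

```text
time_s: 5.35
eef_pos: [0.4462, -0.2409, 0.3062]
orientation: [0.636, 0.771, -0.0, -0.0]
wrist_force: [0.6, -0.4, -5.2]
width: 0.0208
```

```bash
python3 - <<'E'
from h import *
s=st()
plan(s['eef_pos'],s['orientation'],[((.32,-.30,.62),pose_down(-90))],step=.04,astep=7)
E
```

```text
t 5.35 p [ 0.4462 -0.2409  0.3062] w 0.0208 F [ 0.57 -0.38 -5.22] T [-0.01 -0.1  -0.01] j [-0.613  0.255  1.518  0.     1.369 -0.804]
offset [[-0.019, -0.075, -0.174], [-0.028, -0.072, -0.174], [-0.036, -0.069, -0.174], [-0.044, -0.064, -0.174], [-0.051, -0.058, -0.174]] rot [[0.0, 0.0, 0.0561], [0.0, 0.0, 0.0561], [0.0, 0.0, 0.0561], [0.0, 0.0, 0.0561], [0.0, 0.0, 0.0561]]
offset [[-0.057, -0.052, -0.175], [-0.063, -0.045, -0.174], [-0.068, -0.037, -0.175], [-0.072, -0.029, -0.174], [-0.075, -0.021, -0.175]] rot [[0.0, 0.0, 0.0561], [0.0, 0.0, 0.0561], [0.0, 0.0, 0.0561], [0.0, 0.0, 0.0561], [0.0, 0.0, 0.0561]]
offset [[-0.076, -0.012, -0.174], [-0.077, -0.003, -0.175], [-0.077, 0.007, -0.174], [-0.076, 0.015, -0.175], [-0.074, 0.025, -0.174]] rot [[0.0, 0.0, 0.0561], [0.0, 0.0, 0.0561], [0.0, 0.0, 0.0561], [0.0, 0.0, 0.056], [-0.0001, 0.0001, 0.0561]]
15 rows, end [ 0.32 -0.3   0.62] [ 1. -0.  0.  0.]
```

Emit:
move_arm(jaw=[-1,-1,-1,-1,-1], offset=[[-0.02,-0.075,-0.174],[-0.03,-0.072,-0.174],[-0.036,-0.07,-0.174],[-0.044,-0.064,-0.174],[-0.05,-0.058,-0.174]], rot=[[0,0,0.056],[0,0,0.056],[0,0,0.056],[0,0,0.056],[0,0,0.056]])

```text
time_s: 5.98
eef_pos: [0.4038, -0.261, 0.41]
orientation: [0.833, 0.553, -0.0, -0.0]
wrist_force: [0.5, 0.3, -4.1]
width: 0.0208
```

Emit:
move_arm(jaw=[-1,-1,-1,-1,-1], offset=[[-0.057,-0.052,-0.174],[-0.063,-0.045,-0.174],[-0.068,-0.037,-0.174],[-0.072,-0.03,-0.174],[-0.075,-0.02,-0.174]], rot=[[0,0,0.056],[0,0,0.056],[0,0,0.056],[0,0,0.056],[0,0,0.056]])

```text
time_s: 6.6
eef_pos: [0.3616, -0.2806, 0.5144]
orientation: [0.957, 0.289, -0.0, -0.0]
wrist_force: [-0.2, 0.4, -4.4]
width: 0.0208
```

Emit:
move_arm(jaw=[-1,-1,-1,-1,-1], offset=[[-0.076,-0.012,-0.174],[-0.077,-0.003,-0.174],[-0.077,0.007,-0.174],[-0.076,0.015,-0.174],[-0.074,0.025,-0.174]], rot=[[0,0,0.056],[0,0,0.056],[0,0,0.056],[0,0,0.056],[0,0,0.056]])

```text
time_s: 7.22
eef_pos: [0.3195, -0.3002, 0.6188]
orientation: [1.0, -0.0, -0.0, -0.0]
wrist_force: [0.6, -0.8, -4.9]
width: 0.021
```

Emit:
move_arm(jaw=[-1,-1,-1,-1,-1], offset=[[0,0,0],[0,0,0],[0,0,0],[0,0,0],[0,0,0]], rot=[[0,0,0],[0,0,0],[0,0,0],[0,0,0],[0,0,0]])

```text
time_s: 7.85
eef_pos: [0.3204, -0.3006, 0.6175]
orientation: [1.0, 0.002, -0.0, -0.0]
wrist_force: [0.8, -0.6, -3.8]
width: 0.0209
```

```bash
python3 - <<'E'
from h import *
s=st();print(s['orientation'])
c=cam('side');save(c,'side3.png')
E
```

```text
t 7.85 p [ 0.3204 -0.3006  0.6175] w 0.0209 F [ 0.76 -0.58 -3.8 ] T [-0.03  0.04  0.05] j [-0.89   0.078  0.941 -0.     2.123  0.678]
[ 9.99998448e-01  1.75526388e-03 -9.71825009e-05 -1.16778086e-04]
```

View pics/side3.png

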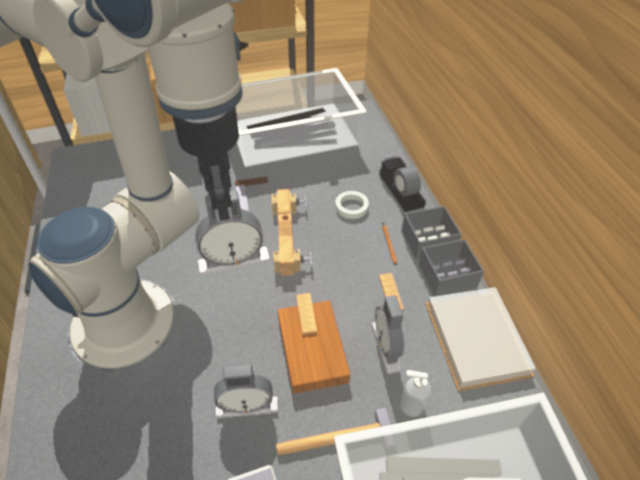

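The gauge is held clear with its dial at side px (230,243), facing the camera. I'll bring it closer and tip the dial up for a sharp reading.

```bash
python3 - <<'E'
from h import *
s=st()
plan(s['eef_pos'],s['orientation'],[((.34,-.46,.74),R.from_euler('x',-30,degrees=True)*pose_down(-90))],step=.035,astep=5)
E
```

```text
t 7.9 p [ 0.3204 -0.3006  0.6175] w 0.0209 F [ 0.78 -0.46 -5.26] T [0.09 0.05 0.02] j [-0.89   0.078  0.941 -0.     2.123  0.678]
offset [[0.023, 0.19, -0.146], [0.023, 0.2, -0.131], [0.023, 0.209, -0.116], [0.023, 0.217, -0.1], [0.023, 0.225, -0.083]] rot [[-0.0357, 0.0, 0.0002], [-0.0357, -0.0001, 0.0002], [-0.0357, 0.0, 0.0002], [-0.0357, -0.0001, 0.0002], [-0.0358, -0.0001, 0.0003]]
offset [[0.023, 0.23, -0.067], [0.023, 0.234, -0.049]] rot [[-0.0357, 0.0, 0.0002], [-0.0358, 0.0, 0.0003]]
7 rows, end [ 0.34 -0.46  0.74] [ 9.659e-01 -0.000e+00  1.000e-04  2.588e-01]
```

Emit:
move_arm(jaw=[-1,-1,-1,-1,-1], offset=[[0.023,0.19,-0.146],[0.023,0.2,-0.13],[0.023,0.21,-0.116],[0.023,0.217,-0.1],[0.023,0.225,-0.083]], rot=[[-0.036,0,0],[-0.036,0,0],[-0.036,0,0],[-0.036,0,0],[-0.036,0,0]])

```text
time_s: 8.52
eef_pos: [0.3346, -0.4151, 0.7057]
orientation: [0.982, 0.002, 0.0, 0.188]
wrist_force: [-0.0, -0.2, -4.2]
width: 0.0211
```

Emit:
move_arm(jaw=[-1,-1,-1,-1,-1], offset=[[0.023,0.23,-0.067],[0.023,0.234,-0.05],[0,0,0],[0,0,0],[0,0,0]], rot=[[-0.036,0,0],[-0.035,0,0],[0,0,0],[0,0,0],[0,0,0]])

```text
time_s: 9.15
eef_pos: [0.34, -0.4595, 0.74]
orientation: [0.966, 0.002, 0.0, 0.259]
wrist_force: [0.4, 0.4, -5.4]
width: 0.0212
```

Emit:
move_arm(jaw=[-1,-1,-1,-1,-1], offset=[[0,0,0],[0,0,0],[0,0,0],[0,0,0],[0,0,0]], rot=[[0,0,0],[0,0,0],[0,0,0],[0,0,0],[0,0,0]])

```text
time_s: 9.78
eef_pos: [0.3401, -0.4599, 0.7405]
orientation: [0.966, 0.001, 0.0, 0.26]
wrist_force: [-0.0, 0.6, -4.7]
width: 0.0211
```

```bash
python3 - <<'E'
from h import *
s=st();r=R.from_quat(s['orientation']);print(r.as_matrix().round(4))
c=cam('side')
D=s['eef_pos']+r.apply([0,0,-.019+.070]);u,v=proj(c,D)[0];print(u,v);u,v=int(u),int(v)
im=cv2.cvtColor(c['image'],4)[max(0,v-65):v+65,u-75:u+75];cv2.imwrite('pics/dial1.png',cv2.resize(im,None,fx=4.6,fy=4.6,interpolation=2))
save(c,'side4.png')
E
```

```text
t 9.78 p [ 0.3401 -0.4599  0.7405] w 0.0211 F [-0.02  0.58 -4.65] T [ 0.77 -0.02  0.03] j [-0.843  0.144  0.656 -0.361  1.911  0.529]
[[ 1.      0.0025  0.0015]
 [ 0.0029 -0.865  -0.5018]
 [ 0.      0.5018 -0.865 ]]
252.80361309782276 273.6159834306362
```

View pics/dial1.png

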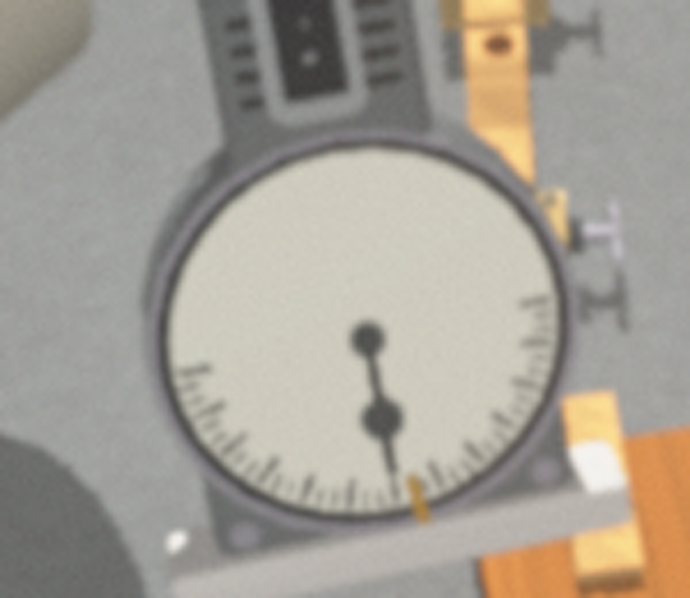

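The dial reads clearly: hub at crop (368,338), pointer tip at (394,478), brown marker tab from (413,480) to (424,520). I'll map these onto the dial plane.

```bash
cat > dial.py <<'E'
from h import *
import sys
def run(tag):
    s=env.get_state();r=R.from_quat(s['orientation']);c=cam('side')
    D=s['eef_pos']+r.apply([0,0.0115,-.019+.070])
    n=r.apply([0,1,0])
    def todial(u,v):
        o,d=ray(c,u,v);P=o+d*((D-o)@n)/(d@n);q=r.inv().apply(P-D);return np.array([q[0],-q[2]])*1e3
    u,v=proj(c,D)[0].astype(int)
    # sampled rectification of the picture onto the dial plane, 5 px/mm
    W=np.array([D+r.apply(np.array([x,0,-y])*1e-3) for x,y in [(-50,50),(50,50),(50,-50),(-50,-50)]])
    k,d=K(c); und=cv2.undistort(c['image'],k,d)
    p=cv2.undistortPoints(proj(c,W)[:,None],k,d,P=k)[:,0]
    H=cv2.getPerspectiveTransform(p.astype(np.float32),np.float32([(0,0),(600,0),(600,600),(0,600)]))
    im=cv2.warpPerspective(und,H,(600,600),flags=cv2.INTER_CUBIC);cv2.imwrite(f'pics/rect_{tag}.png',im[:,:,::-1])
    hsv=cv2.cvtColor(im,cv2.COLOR_RGB2HSV);g=im.max(2)
    yy,xx=np.mgrid[:600,:600];rad=np.hypot(xx-300,yy-300)/6
    hub=(g<90)&(rad<9)
    hc=np.array([xx[hub].mean(),yy[hub].mean()]);print('hub mm',(hc-300)/6,hub.sum())
    dx=xx-hc[0];dy=yy-hc[1];rr=np.hypot(dx,dy)/6;an=np.degrees(np.arctan2(dx,dy))
    m=(hsv[...,1]>100)&(rr>34)&(rr<46)&(abs(an)<30)
    print('marker deg (toward gauge +y positive)',an[m].mean(),m.sum(),'tips', rr[m].min())
    for a,b in((12,16),(16,25),(24,31)):
        q=(g<105)&(hsv[...,1]<100)&(rr>a)&(rr<b)&(abs(an)<25)
        if q.any():print('pointer',a,b,an[q].mean(),q.sum())
if __name__=='__main__': run(sys.argv[1])
E
python3 dial.py a
```

```text
hub mm [1.86743092 5.06554968] 567
marker deg (toward gauge +y positive) 6.683183840951663 622 tips 37.183827783956694
pointer 12 16 0.7094059648657235 86
pointer 16 25 0.27431199841009585 1744
pointer 24 31 0.31044542460812086 90
```

View pics/rect_a.png

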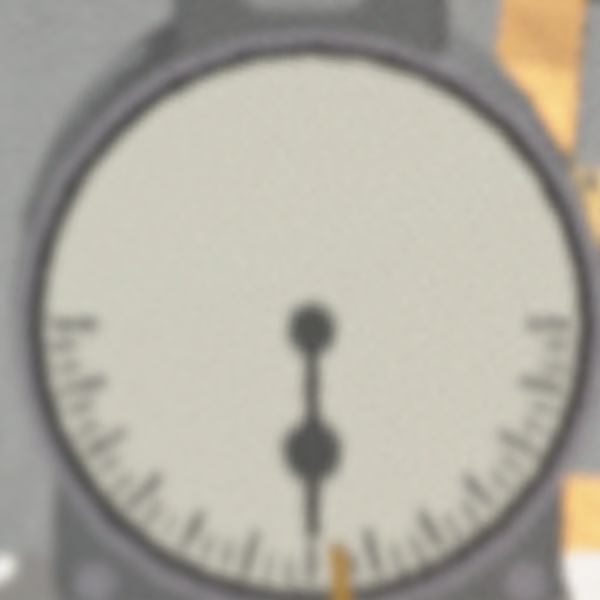

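Marker is at +6.7° (towards gauge +y) and the pointer at about +0.3°, so I need a roll of about -6.4° about gauge +x (tool +y). I'll do it here and check for a null.

Emit:
move_arm(jaw=[-1,-1,-1,-1,-1], offset=[[0,0,0],[0,0,0],[0,0,0],[0,0,0],[0,0,0]], rot=[[0,-0.018,0],[0,-0.018,0],[0,-0.018,0],[0,0,0],[0,0,0]])

```text
time_s: 10.5
eef_pos: [0.3401, -0.4599, 0.7406]
orientation: [0.964, -0.013, -0.054, 0.26]
wrist_force: [0.7, -0.1, -5.6]
width: 0.0208
```

Emit:
move_arm(jaw=[-1,-1,-1,-1,-1], offset=[[0,0,0],[0,0,0],[0,0,0],[0,0,0],[0,0,0]], rot=[[0,0,0],[0,0,0],[0,0,0],[0,0,0],[0,0,0]])

```text
time_s: 11.12
eef_pos: [0.3401, -0.4599, 0.7405]
orientation: [0.964, -0.013, -0.054, 0.259]
wrist_force: [-0.1, -0.1, -5.0]
width: 0.021
```

Emit:
move_arm(jaw=[-1,-1,-1,-1,-1], offset=[[0,0,0],[0,0,0],[0,0,0],[0,0,0],[0,0,0]], rot=[[0,0,0],[0,0,0],[0,0,0],[0,0,0],[0,0,0]])

```text
time_s: 11.75
eef_pos: [0.3401, -0.4599, 0.7405]
orientation: [0.964, -0.013, -0.054, 0.259]
wrist_force: [-0.2, 0.2, -4.6]
width: 0.0213
```

```bash
python3 dial.py b; python3 - <<'E'
from h import *
s=st();print(R.from_quat(s['orientation']).as_matrix().round(4))
E
```

```text
hub mm [2.09875389 5.13457944] 535
marker deg (toward gauge +y positive) 6.677781901501391 637 tips 37.08917830643006
pointer 12 16 6.69863276501959 89
pointer 16 25 6.4108268728158615 1696
pointer 24 31 6.779886432223155 49
t 11.8 p [ 0.3401 -0.4599  0.7405] w 0.0213 F [ 0.08  0.32 -4.97] T [ 0.78 -0.18 -0.07] j [-0.784  0.199  0.59  -0.494  1.994  0.526]
[[ 0.9938  0.0025 -0.1114]
 [-0.0537 -0.865  -0.499 ]
 [-0.0976  0.5018 -0.8594]]
```

View pics/rect_b.png

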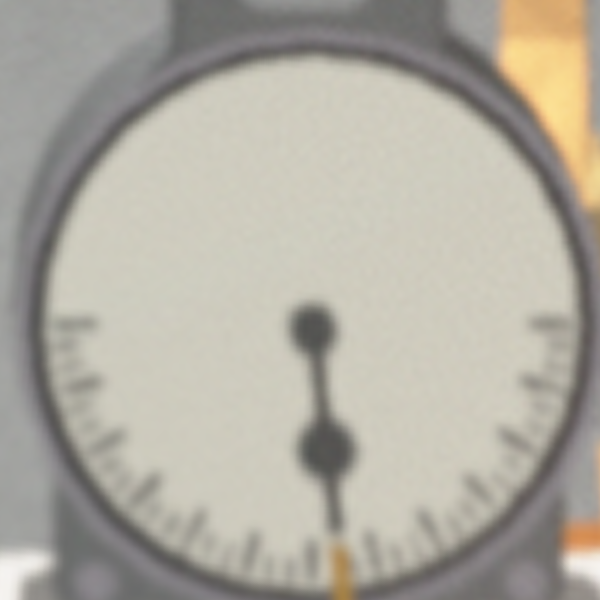

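The pointer is on the marker within about 0.2°. Now I carry it over the knot, keeping that roll, with the tool upright and yawed along the stud.

```bash
cat > tgt.py <<'E'
from h import *
Kt=np.array([.487,.194,.079])
def target(up,roll=-6.45,yaw=-9.8,ky=-.003):
    r=pose_down(yaw)*R.from_euler('y',roll,degrees=True)
    gy=r.apply([1,0,0]);gz=r.apply([0,0,-1])
    O=Kt-ky*gy+.0003*gz+[0,0,up]
    return O-r.apply([.002,0,.118]),r
E
python3 - <<'E'
from tgt import *
s=st();p,r=target(.12);print(p)
plan(s['eef_pos'],s['orientation'],[((.40,-.2,.45),pose_down(-50)*R.from_euler('y',-6.45,degrees=True)),(p,r)],step=.045,astep=7)
E
```

```text
t 11.8 p [ 0.3401 -0.4599  0.7405] w 0.0213 F [ 0.08  0.32 -4.97] T [ 0.78 -0.18 -0.07] j [-0.784  0.199  0.59  -0.494  1.994  0.526]
[0.48943111 0.20807461 0.31643886]
offset [[0.068, -0.343, 0.105], [0.094, -0.331, 0.122], [0.117, -0.316, 0.14], [0.139, -0.299, 0.157], [0.159, -0.279, 0.174]] rot [[0.0225, 0.0097, -0.0388], [0.0225, 0.0097, -0.0388], [0.0225, 0.0097, -0.0388], [0.0225, 0.0097, -0.0388], [0.0225, 0.0097, -0.0388]]
offset [[0.178, -0.257, 0.19], [0.193, -0.232, 0.205], [0.207, -0.206, 0.219], [0.218, -0.178, 0.233], [0.286, -0.213, 0.08]] rot [[0.0225, 0.0097, -0.0388], [0.0226, 0.0098, -0.0388], [0.0225, 0.0097, -0.0388], [0.0226, 0.0098, -0.0388], [-0.0038, 0.0, -0.0333]]
offset [[0.301, -0.193, 0.078], [0.313, -0.172, 0.077], [0.325, -0.15, 0.075], [0.334, -0.128, 0.074], [0.342, -0.105, 0.073]] rot [[-0.0038, 0.0, -0.0333], [-0.0038, 0.0, -0.0333], [-0.0038, 0.0, -0.0333], [-0.0037, 0.0, -0.0333], [-0.0038, 0.0, -0.0333]]
offset [[0.349, -0.081, 0.073], [0.354, -0.057, 0.072], [0.357, -0.033, 0.071], [0.358, -0.009, 0.072]] rot [[-0.0037, 0.0, -0.0333], [-0.0038, 0.0, -0.0333], [-0.0037, 0.0, -0.0332], [-0.0038, 0.0, -0.0333]]
19 rows, end [0.4895 0.2081 0.3164] [ 0.7637  0.6431 -0.043   0.0363]
```

Emit:
move_arm(jaw=[-1,-1,-1,-1,-1], offset=[[0.068,-0.343,0.105],[0.094,-0.331,0.122],[0.117,-0.316,0.14],[0.139,-0.3,0.157],[0.16,-0.28,0.174]], rot=[[0.0225,0.0097,-0.0388],[0.0225,0.0097,-0.0388],[0.0225,0.0097,-0.0388],[0.0225,0.0097,-0.0388],[0.0225,0.0097,-0.0388]])

```text
time_s: 12.42
eef_pos: [0.3734, -0.3142, 0.5782]
orientation: [0.972, 0.189, -0.055, 0.129]
wrist_force: [0.3, -0.6, -4.0]
width: 0.0209
```

Emit:
move_arm(jaw=[-1,-1,-1,-1,-1], offset=[[0.178,-0.257,0.19],[0.193,-0.232,0.205],[0.207,-0.206,0.22],[0.218,-0.178,0.233],[0.286,-0.213,0.08]], rot=[[0.0225,0.0097,-0.0388],[0.0226,0.0098,-0.0388],[0.0225,0.0097,-0.0388],[0.0226,0.0098,-0.0388],[-0.0038,0,-0.0333]])

```text
time_s: 13.05
eef_pos: [0.4089, -0.1587, 0.4345]
orientation: [0.926, 0.374, -0.053, 0.02]
wrist_force: [1.3, 0.0, -3.5]
width: 0.021
```

Emit:
move_arm(jaw=[-1,-1,-1,-1,-1], offset=[[0.3,-0.193,0.078],[0.313,-0.172,0.077],[0.325,-0.15,0.075],[0.334,-0.128,0.074],[0.342,-0.105,0.073]], rot=[[-0.0038,0,-0.0333],[-0.0038,0,-0.0333],[-0.0038,0,-0.0333],[-0.0038,0,-0.0333],[-0.0038,0,-0.0333]])

```text
time_s: 13.68
eef_pos: [0.454, 0.0464, 0.3695]
orientation: [0.845, 0.531, -0.047, 0.031]
wrist_force: [1.3, -1.4, -3.7]
width: 0.021
```

Emit:
move_arm(jaw=[-1,-1,-1,-1,-1], offset=[[0.349,-0.081,0.073],[0.354,-0.057,0.072],[0.357,-0.033,0.071],[0.358,-0.01,0.072],[0,0,0]], rot=[[-0.0038,0,-0.0333],[-0.0038,0,-0.0333],[-0.0038,0,-0.0333],[-0.0038,0,-0.0333],[0,0,0]])

```text
time_s: 14.3
eef_pos: [0.4895, 0.2106, 0.315]
orientation: [0.762, 0.645, -0.043, 0.036]
wrist_force: [0.0, -0.6, -4.0]
width: 0.0209
```

```bash
python3 - <<'E'
from tgt import *
s=st();p,r=target(.02)
rr=R.from_quat(s['orientation']);print('rot err deg',np.degrees((rr.inv()*r).as_rotvec()).round(2))
for n in('side','top'): save(cam(n),n+'5.png')
plan(s['eef_pos'],s['orientation'],[(p,r)],step=.03,astep=7)
E
```

```text
t 14.3 p [0.4895 0.2106 0.315 ] w 0.0209 F [ 0.04 -0.57 -3.97] T [ 0.1  -0.01  0.06] j [ 0.356  0.322  1.4   -0.098  1.476  0.535]
rot err deg [0.01 0.02 0.24]
offset [[0.018, 0.001, 0.205], [0.018, 0.001, 0.204], [0.018, 0.001, 0.205], [0.018, 0.0, 0.204]] rot [[0.0, 0.0, 0.0005], [0.0, 0.0, 0.0005], [0.0001, 0.0001, 0.0005], [0.0, 0.0, 0.0005]]
4 rows, end [0.4894 0.2081 0.2164] [ 0.7637  0.6431 -0.0431  0.0363]
```

View pics/side5.png

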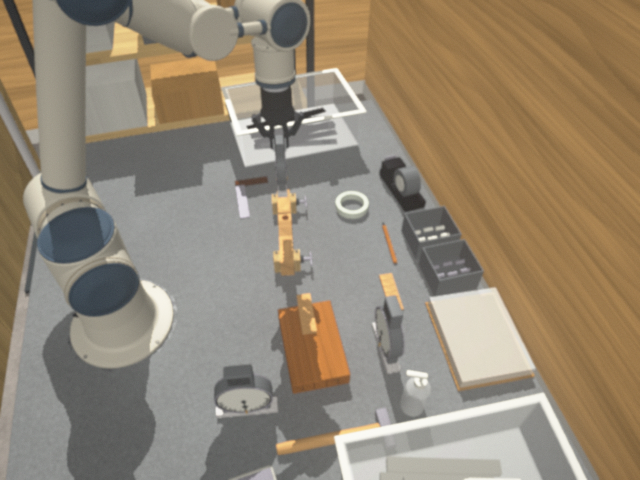

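View pics/top5.png

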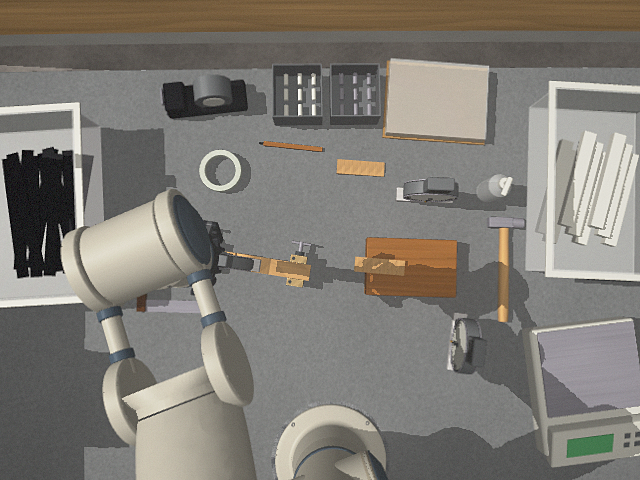

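The gauge hangs above the knot, edge-on to the side camera and lined up with the stud; joist and bystanders look unmoved. I'll cross-check the knot position from the side view, then lower.

```bash
python3 - <<'E'
from tgt import *
s=cam('side');im=s['image']
h=cv2.cvtColor(im,cv2.COLOR_RGB2HSV)[205:232,272:300].astype(int)
m=(im[205:232,272:300].max(2)<140)&(h[...,1]>90);ys,xs=np.nonzero(m);print(len(xs),xs.mean()+272,ys.mean()+205)
print(onz(s,xs.mean()+272,ys.mean()+205,.079), 'pred px of Kt',proj(s,Kt))
E
```

```text
5 286.8 214.8
[0.49702488 0.20227203 0.079     ] pred px of Kt [[284.03691555 217.3565319 ]]
```

Emit:
move_arm(jaw=[-1,-1,-1,-1,-1], offset=[[0.018,0,0.205],[0.018,0,0.205],[0.018,0,0.205],[0.018,0,0.204],[0,0,0]], rot=[[0,0,0.0005],[0,0,0.0005],[0,0,0.0005],[0,0,0.0005],[0,0,0]])

```text
time_s: 15.08
eef_pos: [0.4884, 0.2047, 0.2169]
orientation: [0.765, 0.641, -0.044, 0.036]
wrist_force: [-0.8, 0.0, -4.4]
width: 0.0212
```

```bash
python3 - <<'E'
from tgt import *
s=st();p,r=target(.0)
rr=R.from_quat(s['orientation']);print('rot err deg',np.degrees((rr.inv()*r).as_rotvec()).round(2))
for n in('side','top'):
    c=cam(n);save(c,n+'6.png')
    u,v=proj(c,Kt+[0,0,.04])[0].astype(int);im=cv2.cvtColor(c['image'],4)[v-60:v+60,u-60:u+60];cv2.imwrite(f'pics/{n}6c.png',cv2.resize(im,None,fx=5,fy=5,interpolation=2))
print('to go',(p-s['eef_pos']).round(4), 'in tool',rr.inv().apply(p-s['eef_pos'])/.12)
E
```

```text
t 15.07 p [0.4884 0.2047 0.2169] w 0.0212 F [-0.81  0.04 -4.37] T [ 0.15 -0.07 -0.01] j [ 0.347  0.408  1.55  -0.104  1.243  0.559]
rot err deg [-0.08  0.08 -0.29]
to go [ 0.0011  0.0034 -0.0204] in tool [0.048223   0.00403669 0.16571905]
```

View pics/side6c.png

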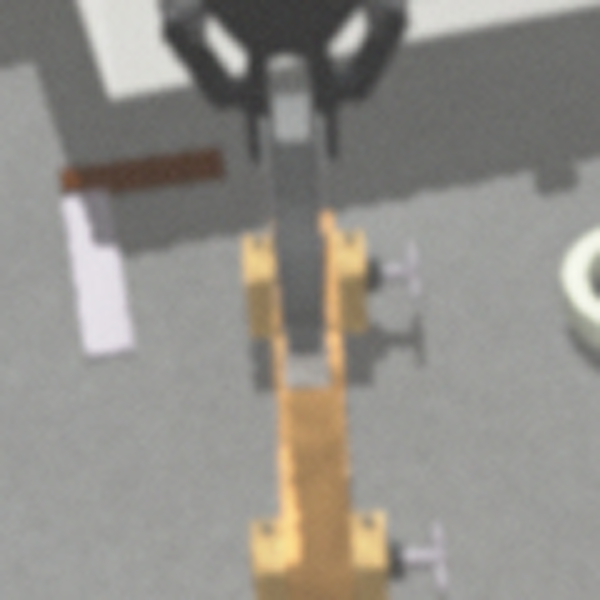

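View pics/top6c.png

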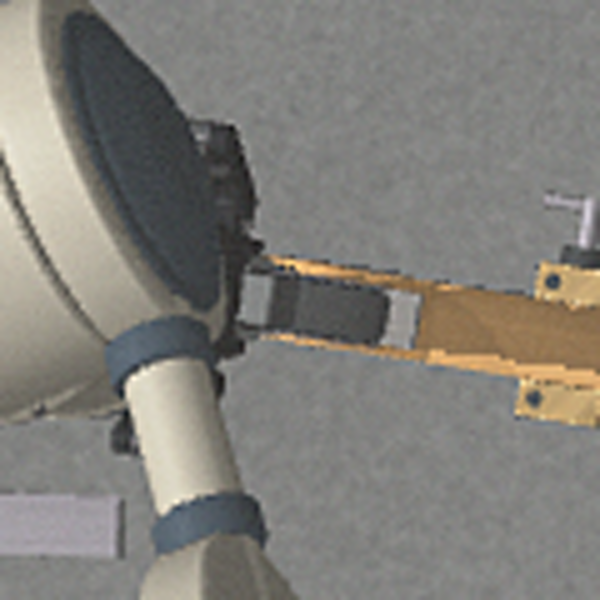

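The shoe lies centred over the stud's width and is clear of it. Lowering to just above the knot.

Emit:
move_arm(jaw=[-1,-1,-1,-1,-1], offset=[[0,0,0.04],[0,0,0.04],[0,0,0],[0,0,0],[0,0,0]], rot=[[0,0,0],[0,0,0],[0,0,0],[0,0,0],[0,0,0]])

```text
time_s: 15.8
eef_pos: [0.4889, 0.2049, 0.2081]
orientation: [0.765, 0.642, -0.043, 0.037]
wrist_force: [-0.1, -0.8, -4.2]
width: 0.0209
```

```bash
cat > chk.py <<'E'
from tgt import *
s=st();p,r=target(.0)
rr=R.from_quat(s['orientation']);print('rot err deg',np.degrees((rr.inv()*r).as_rotvec()).round(2))
print('to go',(p-s['eef_pos']).round(4), 'in tool',(rr.inv().apply(p-s['eef_pos'])/.12).round(3))
E
python3 chk.py
```

```text
t 15.8 p [0.4889 0.2049 0.2081] w 0.0209 F [-0.08 -0.78 -4.18] T [ 0.12 -0.01  0.03] j [ 0.346  0.417  1.562 -0.105  1.219  0.56 ]
rot err deg [ 0.05  0.   -0.22]
to go [ 0.0006  0.0032 -0.0117] in tool [ 0.038 -0.     0.094]
```

Emit:
move_arm(jaw=[-1,-1,-1,-1,-1], offset=[[0.02,0,0.03],[0.01,0,0.02],[0,0,0.01],[0,0,0],[0,0,0]], rot=[[0,0,0],[0,0,0],[0,0,0],[0,0,0],[0,0,0]])

```text
time_s: 16.42
eef_pos: [0.4893, 0.2075, 0.2005]
orientation: [0.765, 0.642, -0.043, 0.037]
wrist_force: [-0.9, -0.1, -4.8]
width: 0.0209
```

Emit:
move_arm(jaw=[-1,-1,-1,-1], offset=[[0,0,0.008],[0,0,0],[0,0,0.008],[0,0,0]], rot=[[0,0,0],[0,0,0],[0,0,0],[0,0,0]])

```text
time_s: 16.92
eef_pos: [0.4892, 0.2073, 0.1985]
orientation: [0.765, 0.642, -0.043, 0.037]
wrist_force: [-0.0, -0.8, -5.3]
width: 0.0211
```

```bash
python3 chk.py
```

```text
t 16.93 p [0.4892 0.2073 0.1985] w 0.0211 F [-0.01 -0.79 -5.33] T [ 0.11 -0.04 -0.  ] j [ 0.35   0.43   1.57  -0.105  1.199  0.566]
rot err deg [ 0.03  0.01 -0.22]
to go [ 0.0002  0.0008 -0.002 ] in tool [0.009 0.001 0.016]
```

Emit:
move_arm(jaw=[-1,-1,-1,-1], offset=[[0,0,0.008],[0,0,0],[0,0,0.008],[0,0,0]], rot=[[0,0,0],[0,0,0],[0,0,0],[0,0,0]])

```text
time_s: 17.42
eef_pos: [0.4892, 0.2071, 0.1966]
orientation: [0.765, 0.642, -0.043, 0.037]
wrist_force: [-0.7, 0.8, -4.9]
width: 0.0206
```

Emit:
move_arm(jaw=[-1,-1], offset=[[0,0,0.006],[0,0,0]], rot=[[0,0,0],[0,0,0]])

```text
time_s: 17.68
eef_pos: [0.4892, 0.207, 0.1959]
orientation: [0.765, 0.642, -0.043, 0.037]
wrist_force: [-0.4, 0.1, -5.2]
width: 0.0214
```

Emit:
move_arm(jaw=[-1,-1], offset=[[0,0,0.006],[0,0,0]], rot=[[0,0,0],[0,0,0]])

```text
time_s: 17.92
eef_pos: [0.4891, 0.2069, 0.1951]
orientation: [0.765, 0.642, -0.043, 0.037]
wrist_force: [0.6, -0.9, -4.5]
width: 0.021
```

Emit:
move_arm(jaw=[-1,-1], offset=[[0,0,0.006],[0,0,0]], rot=[[0,0,0],[0,0,0]])

```text
time_s: 18.18
eef_pos: [0.4891, 0.2068, 0.1945]
orientation: [0.765, 0.642, -0.043, 0.037]
wrist_force: [-1.0, 0.7, -3.4]
width: 0.0207
```

Emit:
move_arm(jaw=[-1,-1], offset=[[0,0,0.004],[0,0,0]], rot=[[0,0,0],[0,0,0]])

```text
time_s: 18.42
eef_pos: [0.4893, 0.2068, 0.1943]
orientation: [0.765, 0.642, -0.043, 0.037]
wrist_force: [-2.1, -0.2, 2.7]
width: 0.0214
```

Emit:
move_arm(jaw=[-1,-1], offset=[[0,0,0.004],[0,0,0]], rot=[[0,0,0],[0,0,0]])

```text
time_s: 18.68
eef_pos: [0.4894, 0.2069, 0.1943]
orientation: [0.765, 0.642, -0.042, 0.037]
wrist_force: [-2.8, 0.4, 11.2]
width: 0.021
```

Contact at TCP z ≈ 0.1943, pressing about 16 N. I'll ease it slightly, let it settle and check.

Emit:
move_arm(jaw=[-1,-1,-1,-1,-1], offset=[[0,0,-0.003],[0,0,0],[0,0,0],[0,0,0],[0,0,0]], rot=[[0,0,0],[0,0,0],[0,0,0],[0,0,0],[0,0,0]])

```text
time_s: 19.3
eef_pos: [0.4893, 0.2069, 0.1943]
orientation: [0.765, 0.642, -0.042, 0.037]
wrist_force: [-2.2, 0.8, 7.3]
width: 0.0208
```

Emit:
move_arm(jaw=[-1,-1,-1,-1,-1], offset=[[0,0,0],[0,0,0],[0,0,0],[0,0,0],[0,0,0]], rot=[[0,0,0],[0,0,0],[0,0,0],[0,0,0],[0,0,0]])

```text
time_s: 19.92
eef_pos: [0.4893, 0.2069, 0.1943]
orientation: [0.765, 0.642, -0.043, 0.037]
wrist_force: [-1.8, -0.5, 6.9]
width: 0.0205
```

```bash
python3 chk.py; python3 - <<'E'
from tgt import *
for n in('side','top'):
    c=cam(n);save(c,n+'7.png')
    u,v=proj(c,Kt+[0,0,.02])[0].astype(int);im=cv2.cvtColor(c['image'],4)[v-40:v+40,u-40:u+40];cv2.imwrite(f'pics/{n}7c.png',cv2.resize(im,None,fx=7,fy=7,interpolation=2))
    print(n,u,v)
E
```

```text
t 19.93 p [0.4893 0.2069 0.1943] w 0.0205 F [-1.81 -0.54  6.88] T [-0.04  0.58  0.01] j [ 0.35   0.435  1.576 -0.106  1.188  0.567]
rot err deg [ 0.07 -0.01 -0.23]
to go [0.0001 0.0012 0.0021] in tool [ 0.008 -0.001 -0.019]
side 283 212
top 244 262
```

View pics/side7c.png

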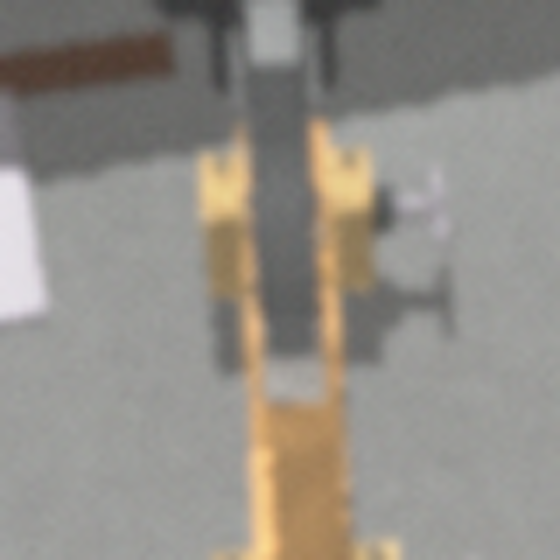

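View pics/top7c.png

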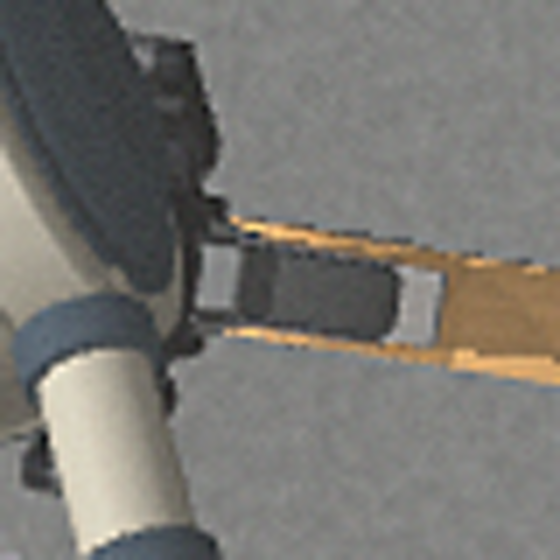

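```bash
python3 - <<'E'
from tgt import *
c=cam('top')
px=lambda x,y:(204+x/7-.43,222+y/7-.43)
y=np.array([np.cos(np.radians(80.2)),np.sin(np.radians(80.2)),0])
a=onz(c,*px(442,306),.097);b=onz(c,*px(242,279),.2265)
print('shoe end rel Kt along/across',(a-Kt)@y,(a-Kt)@[y[1],-y[0],0],'grip end',(b-Kt)@y,(b-Kt)@[y[1],-y[0],0])
d=(b-a)@y; print('tilt', np.degrees(np.arctan2(.1295,d)-np.arctan2(.134,.032)), d)
# shoe edges yaw
e=onz(c,*px(400,262),.094)-onz(c,*px(442,268),.097);print(np.degrees(np.arctan2(e[1],e[0])))
E
python3 chk.py
```

```text
shoe end rel Kt along/across -0.05090140795505275 0.0006852588168814171 grip end -0.004082188164997375 0.0006581691991495395
tilt -6.445839027851701 0.04681921979005537
81.08040842341221
t 20.07 p [0.4893 0.2069 0.1943] w 0.0208 F [-1.6   0.48  7.79] T [-0.01  0.55 -0.07] j [ 0.35   0.435  1.576 -0.106  1.188  0.567]
rot err deg [ 0.07 -0.01 -0.23]
to go [0.0001 0.0012 0.0021] in tool [ 0.008 -0.001 -0.019]
```

```bash
python3 - <<'E'
from h import *
s=st();print(s['dq'].round(4));print(env.hand_in())
E
```

```text
t 20.07 p [0.4893 0.2069 0.1943] w 0.0208 F [-1.6   0.48  7.79] T [-0.01  0.55 -0.07] j [ 0.35   0.435  1.576 -0.106  1.188  0.567]
[ 0.0002  0.0005  0.0008 -0.0001  0.0017 -0.    ]
the job is handed in; nothing more can be done
None
```

The gauge is sitting on the knot at the marker's slope, still held and lightly pressed, and I handed the job in at about 20 s. I took it by its grip off the offcut and turned its dial to the side camera. There I rolled it until the pointer sat on the set marker: pointer about 6.6°, marker 6.7°. I kept that roll, lined the shoe up with the stud and lowered it slowly onto the knot.

**Last checks, after contact:**
- **Press on the knot:** about 12 N, from the wrist force against the carried weight. It was about 16 N at first contact before I eased off. The joints are essentially still.
- **Tilt:** the arm pose still matches the wanted tilt to about 0.1°. A separate measurement from the top camera gives 6.45°, which agrees.
- **Position:** the knot is about 3–4 mm off the middle of the shoe lengthwise and about 1 mm across. The shoe is along the stud within about 1°.
- **Other things:** the offcut and the bystanders looked unmoved in the pictures, though I did not measure them.

**Not confirmed or in disagreement:**
- **Pointer on the knot:** I could not read it directly there, because the dial is edge-on to both cameras. The match rests on the reading in the air plus the unchanged tilt.
- **Knot position from the side view:** one late check came out about 1 cm off, from only 5 shadowed pixels. I dropped it in favour of the earlier measurements from the top camera.
- **Contact height:** contact came about 2 mm higher than I had worked out, within the calibration error.

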